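Centre the stub antenna on its turntable and start the sweep

TASK

The top-heavy little stub antenna stands off-centre on the round turntable: with the fingertips, nudge it gently by its foot until the foot stands upright and wholly inside the ring printed round the turntable's centre, never gripping, lifting or tipping it. Then take the fingers off it and press the push button on the grey control box all the way down and let it come up again. Leave everything else on the desk where it is.

Things in the scene. Friction and masses are not known exactly. Their poses are not given: they have to be found in the camera images.
- stub: loose, top-heavy stub antenna, 71 mm tall, about 0.1 to 0.2 kg. Round about its z axis: an aluminium foot 40 in diameter and 14 high (its side is upright from 3 to 12 mm above its underside; only the middle 32 mm of its underside bears), a neck 12 in diameter, and a white bulb 30 in diameter from 34 to 71 mm up. Origin at the centre of its underside; z up along the antenna. Pushed at the foot it slides; pushed at the neck or bulb it tips over
- turntable: fixed grey disc, 110 mm in diameter, 30 high, standing on the 2 mm mat; it does not turn. Origin at the centre of its underside
- table_centre (a point): centre of the turntable's flat top, 30 mm above its underside. A thin dark ring printed (flat) round it has an inside diameter of 52 mm: the antenna's foot has 6 mm to spare all round when centred
- mat: fixed flat black rubber mat 320 (x) x 400 (y) x 2 mm under the turntable. Origin at the centre of its underside
- ctrl: fixed grey control box, 120 (x) x 100 (y) x 45 mm high, with the push button and a dark display strip on its top. Origin at the centre of its underside. It may stand at the left or the right of the desk
- go_top (a point): centre of the top face of the control box's push button, a white round cap 32 mm in diameter that is pressed straight down
- go (a joint): travel of the push button: 0 up, 0.006 m fully down; sprung, about 5 N to hold it fully down
- brick: bystander, to be left alone: black power-supply brick 120 x 65 x 35, lying loose (mm). Origin at the centre of its underside
- coupler: bystander, to be left alone: standing coaxial coupler of steel and brass, 18 in diameter, 48 tall (mm). Origin at the centre of its underside
- tape: bystander, to be left alone: grey roll of tape lying flat, 68 in diameter, 19 high (mm). Origin at the centre of its underside
- driver: bystander, to be left alone: screwdriver 170 long, lying (mm). Origin at the centre of its underside
- mouse: bystander, to be left alone: black computer mouse, about 100 x 60 x 34 (mm). Origin at the centre of its underside
- numpad: bystander, to be left alone: black number keypad 125 x 92 x 20 (mm). Origin at the centre of its underside
- mug: bystander, to be left alone: white mug, 80 in diameter, 90 tall (mm). Origin at the centre of its underside
Things that resemble listed ones, but are neither listed nor needed, are in the scene too. What is meant by the stub is not blue, and is the larger of those in its own colour.

How it is judged:
By the outcome, as a careful person would: the job done as asked, in the order asked, and still so for the second after the job is handed in, with the robot touching nothing.
It also fails if it takes over 45 s, if anything falls off the work surface, if the arm or the gripper's body presses on something with over 40 N, if the wrist force passes 120 N, or if a joint passes its speed limit or range.

ROBOT

A 6-joint arm with a two-finger parallel gripper is mounted at the origin on the work surface. World frame = base frame: x ahead of the robot, y to its left, z up, the work surface at z = 0. Lengths are in m, angles in degrees, forces in N, time in s.
With the tool pointing down it reaches from about 0.25 to 0.725 m from the base axis. Payload 9.7 kg.
Tool frame: the origin (TCP) lies midway between the tips of the shut fingers; the grasp point (between the pads) lies bot.hold_point_z behind it (bot.hold_point_z is the distance from the TCP to the grasp point, in m); z points along the fingers, y is the line along which they close (so a half turn about z gives the same grasp; the last joint's range is limited). The gripper opens to 85 mm and grips with 20 to 120 N. Pads are 22 mm wide; open, the fingers measure 114 mm over their backs; the gripper's body (76 mm by 85 mm) begins 54 mm behind the grasp point. The pads swing forward as they close: fully open they stand 13 mm farther back than shut.
Start: joints at [73.052, 4.979, 10.078, 95.1, 0, 90], TCP at [0.16, 0.526, 0.231] pointing down, gripper open.
Joint ranges: [-179.16, 179.16], [-48.56, 103.87], [-65.8, 70.77], [-126.05, 130.52], [-82.76, 87.17], [-180, 180]. Speed limits (degrees/s): [127.2, 127.2, 147.25, 180, 180, 180].

INTERFACE

Orientations are given as [roll, pitch, yaw] about the fixed x, y, z axes, in that order (R = Rz(yaw) Ry(pitch) Rx(roll)).
In Python, from workcell import bot, camera, camera_model, ticket gives the robot as it stands.
- The arm moves only by the tool send_rows, never from a script. Its argument "targets" is text: rows parted by semicolons, each of 5 numbers parted by spaces: the shift along the tool's x, y, z in mm, then the turn about the tool's z in degrees, then the closure in counts, from 0 (fully open) to 255 (shut). A call has 1 to 20 rows; each row is the pose to reach, as a shift and turn from the pose commanded when the call began, along the tool's axes at that moment; what a row does not reach only later rows make up. A row lasts 1/8 s, in which the tool goes at most 62.5 mm and 10.7 degrees, less where a joint would pass 70% of its speed; a pose out of reach is approached as far as the arm can. A call with a gripper value outside its range is refused whole. The fingers move at their own pace and stop on an object; "newtons" is the grip in N (left out, the last holds). Time passes only in rows, so rows that repeat a pose let the fingers close. It gives the time, the measured TCP pose, the force, the opening and the grip force at its end, in the units of the state.
- bot.get_obs(): the state, without advancing time (a new reading comes with each control period).
- camera(name): name is "side" or "top"; returns the picture (400x640x3 uint8, blue, green, red); there is no depth.
- camera_model(name): a dict with "K" (3x3 intrinsics, pixels), "dist_coeffs" ([k1, k2, p1, p2, k3] as OpenCV has them; the pictures are not rectified), "pose" (4x4, takes a point from camera to world coordinates). Camera axes: x right, y down, z forward; pixel columns grow to the right and rows downward; lengths in m; the calibration is good to about 2 mm. A picture is of the moment at which its call begins. camera_model takes no time and is no camera call.
- ticket.job_done(): hands the job in; it is judged then, once.
The state is a dict: "time": time; "q": joint angles; "qd": joint speeds; "joint_efforts": joint torques, N m; "ee_pos": TCP position; "tcp_rot": TCP orientation; "wrist_force": force on the tool from outside, world axes, zero at the start; "torque": the same for the moment, N m; "opening": finger opening in m; "grasp_force": force on a finger pad.
Only numpy, scipy, OpenCV 4.12 (cv2) and the standard library are available. Lean on these libraries where they do the work, as an engineer would, in place of code of your own. Each camera call takes 0.05 s, during which the arm holds its last target. There are 200 camera calls.

## Working session

There is one attempt and no reset: what is moved stays moved. The work goes in short steps, Python scripts to look and compute and a tool call to move; the robot and the scene stay as the last step left them, time stands still between calls to the robot, and variables do not carry over. Pictures are saved under pics/ and viewed, at most 10 in all, crops included, and the job is handed in when it is done.

Besides the shell and the picture viewer there is one more tool, called after ">>>" in YAML: its name, and indented under it one key for each argument. send_rows: Moves the arm, as the interface text tells. Its arguments: {"type":"object","properties":{"targets":{"type":"string"},"newtons":{"type":"number"}},"required":["targets"]}

```bash
mkdir -p pics
python3 - <<'E'
from workcell import bot,camera,camera_model
import cv2,numpy as np
for n in("side","top"):
    im=camera(n);cv2.imwrite(f"pics/{n}0.png",im)
    m=camera_model(n);print(n,np.round(m["K"],1).tolist(),np.round(m["dist_coeffs"],3),np.round(m["pose"],3).tolist())
print(bot.get_obs(),bot.hold_point_z)
E
```

```text
side [[380.5, 0.0, 326.3], [0.0, 380.5, 207.0], [0.0, 0.0, 1.0]] [0.019 0.    0.    0.    0.   ] [[-0.957, -0.199, 0.209, 0.316], [-0.288, 0.634, -0.718, 0.652], [0.01, -0.747, -0.664, 0.699], [0.0, 0.0, 0.0, 1.0]]
top [[390.3, 0.0, 315.9], [0.0, 390.3, 204.3], [0.0, 0.0, 1.0]] [-0.076  0.     0.     0.     0.   ] [[-0.007, -0.988, 0.155, 0.301], [-1.0, 0.007, -0.002, -0.009], [0.001, -0.155, -0.988, 1.205], [0.0, 0.0, 0.0, 1.0]]
{'time': 0.1, 'q': array([7.30521868e+01, 5.00746756e+00, 1.00384749e+01, 9.50990864e+01,
       2.16494071e-03, 9.00018750e+01]), 'qd': array([-0.06370028, -0.19265273,  0.08940351,  0.11530123,  0.02634362,
       -0.07783899]), 'joint_efforts': array([ 7.49187820e-04, -5.21559334e+01,  4.65654337e+01,  1.61009200e-02,
        1.27683140e-05, -8.12608562e-06]), 'ee_pos': array([0.16025497, 0.52592   , 0.23065393]), 'tcp_rot': array([-1.79931921e+02, -2.16271127e-03,  1.63050309e+02]), 'wrist_force': array([-0.03509278, -0.33910006,  0.10390404]), 'torque': array([-0.00060588,  0.03132578, -0.00916329]), 'grasp_force': 0.0, 'opening': 0.08525218194630069} 0.0187
```

View pics/side0.png

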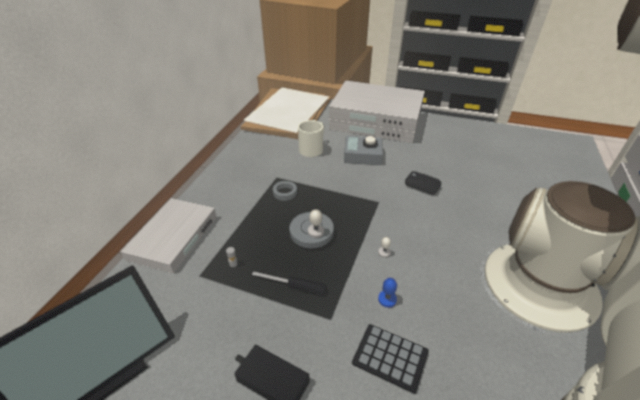

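View pics/top0.png

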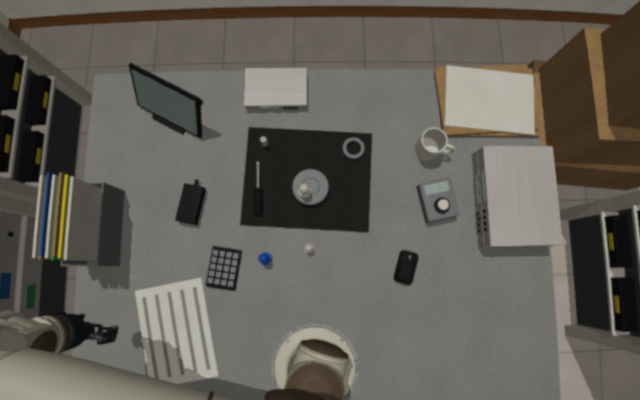

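The side view shows the turntable at (312,230) with the white-bulbed stub at (316,216), and the control box at (365,150). The top view shows the turntable at (310,187), the bulb at (305,190) and the button at (442,205). The blue and small white look-alikes stand nearer the base.

```bash
cat > h.py <<'E'
import numpy as np,cv2
from workcell import bot,camera,camera_model
M={n:camera_model(n) for n in("side","top")}
def ray(n,uv):
    m=M[n];p=cv2.undistortPoints(np.array(uv,float).reshape(-1,1,2),np.array(m["K"]),np.array(m["dist_coeffs"]))[:,0]
    P=np.array(m["pose"]);d=np.c_[p,np.ones(len(p))]@P[:3,:3].T
    return P[:3,3],d/np.linalg.norm(d,axis=1)[:,None]
def plane(n,uv,z):
    c,d=ray(n,uv);return c+d*((z-c[2])/d[:,2])[:,None]
def tri(a,b):
    A=0;B=0
    for n,uv in(("side",a),("top",b)):
        c,d=ray(n,uv);d=d[0];Q=np.eye(3)-np.outer(d,d);A=A+Q;B=B+Q@c
    X=np.linalg.solve(A,B)
    return X,[float(np.linalg.norm((np.eye(3)-np.outer(ray(n,uv)[1][0],ray(n,uv)[1][0]))@(X-ray(n,uv)[0]))) for n,uv in(("side",a),("top",b))]
def proj(n,X):
    m=M[n];T=np.linalg.inv(m["pose"]);r,_=cv2.Rodrigues(T[:3,:3])
    return cv2.projectPoints(np.array(X,float).reshape(-1,1,3),r,T[:3,3],np.array(m["K"]),np.array(m["dist_coeffs"]))[0][:,0]
E
python3 - <<'E'
from h import *
a=cv2.imread("pics/side0.png");b=cv2.imread("pics/top0.png")
f=lambda im,x,y,w,h,s:cv2.resize(im[y:y+h,x:x+w],None,fx=s,fy=s,interpolation=cv2.INTER_CUBIC)
o=np.vstack([np.hstack([f(a,280,195,66,50,6),f(b,280,162,66,50,6)]),np.hstack([f(a,335,125,66,46,6),f(b,405,175,66,46,6)])])
cv2.imwrite("pics/crop0.png",o);print(o.shape)
E
```

```text
(576, 792, 3)
```

View pics/crop0.png

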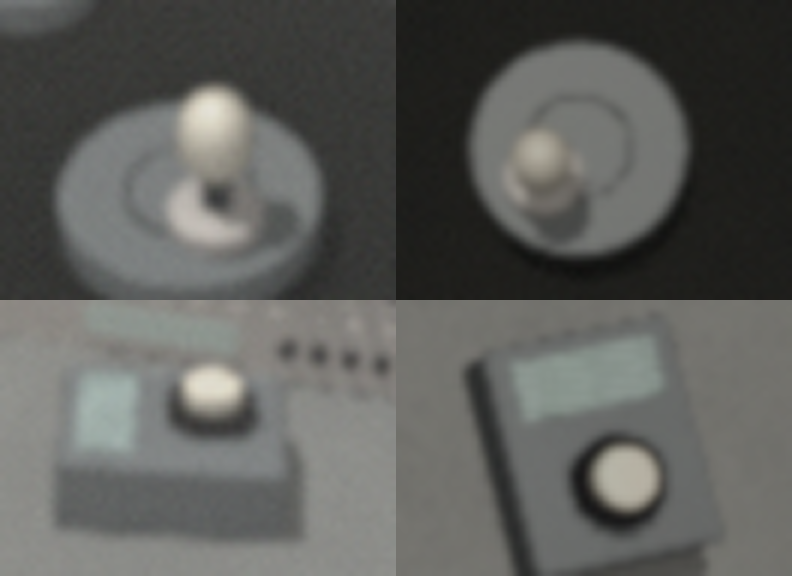

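The upscaled crops show the stub about 6 px left of and 4 px below the ring's centre in the top view. The ring is at (310.5,186.5), the bulb at (304,188), and the white cap at (443,204.5) top and (370.5,138) side. I'll measure these with masks next.

```bash
cat >> h.py <<'E'
def blob(m,x,y,w,h):
    q=np.zeros_like(m,np.uint8);q[y:y+h,x:x+w]=m[y:y+h,x:x+w]
    c=max(cv2.findContours(q,0,cv2.CHAIN_APPROX_NONE)[0],key=cv2.contourArea);M_=cv2.moments(c)
    return (M_["m10"]/M_["m00"],M_["m01"]/M_["m00"]),cv2.boundingRect(c),c
def see(tag=None):
    o={}
    for n in("side","top"):
        im=camera(n);o[n]=im
        if tag:cv2.imwrite(f"pics/{n}{tag}.png",im)
    return o
E
python3 - <<'E'
from h import *
S=cv2.imread("pics/side0.png");T=cv2.imread("pics/top0.png")
g=lambda i:cv2.cvtColor(i,6).astype(int)
w=lambda i:i[:,:,2].astype(int)-i[:,:,0]
c,r,k=blob(g(T)>60,285,162,52,46);e=cv2.fitEllipse(k);print("disc",c,r,e,"->",plane("top",[e[0]],.032),"px/mm",e[1])
c2,r2,k2=blob(g(S)>60,285,205,52,45);print("disc side",r2)
for nm,a,b in(("S",S,(300,205,30,35)),("T",T,(294,178,20,24))):
    for t in(8,12,16): print("warm",nm,t,blob(w(a)>t,*b)[:2])
    for t in(130,150,165): print("bright",nm,t,[blob(g(a)>t,*b)[:2] if (g(a)>t)[b[1]:b[1]+b[3],b[0]:b[0]+b[2]].any() else 0])
for t in(130,150):
    print("btn",t,blob(g(S)>t,362,132,18,15)[:2],blob(g(T)>t,432,195,22,20)[:2])
print("bulb",tri((315.3,216.8),(303.8,187.8)))
print("btn",tri((370,137.9),(442.9,204.2)), "ring",plane("top",[(310.4,186.2)],.032))
print("foot plane",plane("top",[(304,190.4)],.046),plane("side",[(315.,230)],.042))
E
```

```text
disc (309.8836430604386, 186.22919805792733) (292, 169, 37, 36) ((309.8887634277344, 186.2379608154297), (35.224891662597656, 36.036338806152344), 81.20706176757812) -> [[0.54054957 0.00678899 0.032     ]] px/mm (35.224891662597656, 36.036338806152344)
disc side (288, 208, 47, 41)
warm S 8 ((314.7249782419495, 220.31940818102697), (308, 209, 14, 27))
warm S 12 ((314.9796215429403, 216.18195050946142), (310, 209, 11, 15))
warm S 16 ((314.704, 214.85866666666666), (311, 210, 9, 12))
bright S 130 [((313.5495898583147, 222.27143922445936), (306, 210, 16, 27))]
bright S 150 [((314.6187624750499, 215.25548902195607), (310, 210, 11, 12))]
bright S 165 [((314.4325068870523, 214.5922865013774), (310, 210, 10, 10))]
warm T 8 ((303.6190476190476, 189.394777265745), (298, 183, 13, 14))
warm T 12 ((303.62068965517244, 188.06896551724137), (299, 184, 10, 9))
warm T 16 ((303.37106918238993, 187.27672955974842), (300, 184, 8, 7))
bright T 130 [((302.34353741496597, 187.9387755102041), (298, 184, 10, 12))]
bright T 150 [((303.2380952380952, 186.67619047619047), (301, 184, 6, 6))]
bright T 165 [((303.0, 186.77777777777774), (302, 186, 3, 3))]
btn 130 ((371.531914893617, 136.67234042553193), (362, 132, 18, 12)) ((442.9453125, 204.12239583333331), (438, 200, 11, 10))
btn 150 ((369.8695652173913, 138.95652173913044), (365, 136, 11, 7)) ((443.0, 204.0), (439, 200, 9, 9))
bulb (array([0.5257899 , 0.02400327, 0.08004884]), [0.00037848161996986154, 0.00037848161996970785])
btn (array([ 0.47771667, -0.39001247,  0.06463513]), [0.0006313663780808594, 0.0006313663780808733]) ring [[0.54065775 0.00522157 0.032     ]]
foot plane [[0.52497692 0.02446039 0.046     ]] [[0.52445862 0.03038222 0.042     ]]
```

Stub is at about (0.5255, 0.024) and the ring centre at (0.5405, 0.006), so it needs +15, -18 mm. The cap top is at about (0.478, -0.390, 0.065). I'll cradle the foot between slightly open fingertips and push along -tool x, with yaw at 130°. First move is above the spot behind the stub.

>>> send_rows:
  targets: "-35 -27 0 3 195;-70 -54 0 6 195;-110 -84 0 9 195;-150 -114 0 12 195;-190 -145 0 15 195;-230 -175 10 18 195;-270 -206 20 21 195;-310 -236 30 24 195;-350 -267 40 27 195;-390 -297 55 30 195;-430 -328 70 33 195;-458 -349 80 33 195;-458 -349 80 33 195;-458 -349 80 33 195;-458 -349 80 33 195"
  newtons: 20

```text
time: 1.98
ee_pos: [0.4964, 0.0596, 0.1517]
tcp_rot: [180.0, 0.0, 130.1]
wrist_force: [0.2, 0.0, 0.7]
opening: 0.0197
grasp_force: 0.0
```

Run:
```python
from h import *
o=see("1");b=bot.get_obs();print({k:np.round(b[k],4) for k in("time","ee_pos","tcp_rot","opening","wrist_force")})
f=lambda im,x,y,w,h,s:cv2.resize(im[y:y+h,x:x+w],None,fx=s,fy=s,interpolation=cv2.INTER_CUBIC)
cv2.imwrite("pics/crop1.png",np.hstack([f(o["side"],260,130,100,120,4),f(o["top"],260,130,100,120,4)]))
```

```text
{'time': np.float64(2.075), 'ee_pos': array([0.4965, 0.0595, 0.1517]), 'tcp_rot': array([1.799623e+02, 2.150000e-02, 1.301265e+02]), 'opening': np.float64(0.0201), 'wrist_force': array([-0.4654,  0.6686,  0.7386])}
```

View pics/crop1.png

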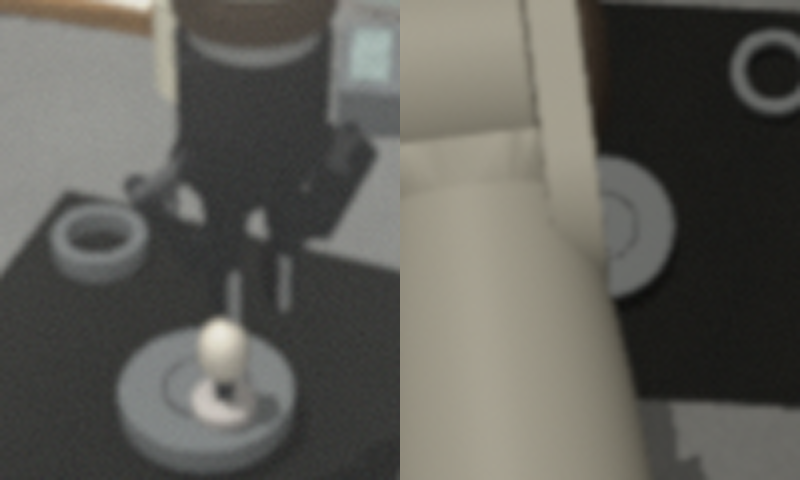

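The side crop shows the fingertips at about (318.5,208.5) and (331,207), poised behind the stub. The top view is hidden by the arm. I'll check the tip calibration and descend.

Run:
```python
from h import *
R=np.deg2rad(130.1);p=np.array([.4965,.0595,.1517]);y=np.array([np.sin(R),-np.cos(R),0])
print(proj("side",[p,p+.01*y,p-.01*y]), proj("side",[[.5255,.024,.0845],[.5405,.006,.032]]))
S=cv2.imread("pics/side1.png");w=S[:,:,2].astype(int)-S[:,:,0]
print(blob(w>12,300,205,30,35)[:2])
```

```text
[[322.61672053 206.07774983]
 [318.36085779 207.25836836]
 [326.8415054  204.90574281]] [[315.24576676 215.41231591]
 [311.96041169 224.87888816]]
((315.0252976190476, 216.58333333333331), (310, 210, 11, 15))
```

>>> send_rows:
  targets: "0 0 20 0 195;0 0 45 0 195;0 0 70 0 195;0 0 90 0 195;0 0 105 0 195;0 0 113 0 195;0 0 116 0 195;0 0 116 0 195"

```text
time: 3.08
ee_pos: [0.4969, 0.0588, 0.0357]
tcp_rot: [180.0, 0.0, 130.1]
wrist_force: [-1.4, -0.0, 0.6]
opening: 0.0202
grasp_force: 0.0
```

Run:
```python
from h import *
im=camera("side");b=bot.get_obs();print({k:np.round(b[k],4) for k in("time","ee_pos","tcp_rot","opening","wrist_force")})
cv2.imwrite("pics/crop2.png",cv2.resize(im[150:250,260:360],None,fx=6,fy=6,interpolation=2))
```

```text
{'time': np.float64(3.125), 'ee_pos': array([0.4971, 0.0588, 0.0359]), 'tcp_rot': array([1.799591e+02, 2.620000e-02, 1.300520e+02]), 'opening': np.float64(0.0206), 'wrist_force': array([ 0.1042,  0.0648, -0.1947])}
```

View pics/crop2.png

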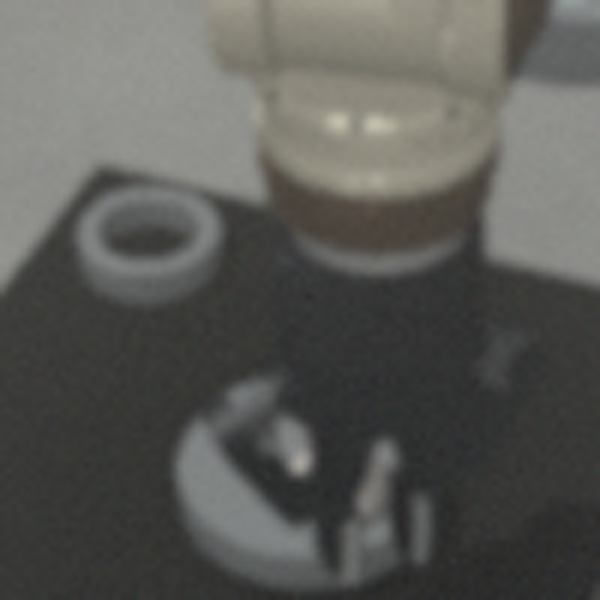

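The side crop shows both fingertips (318,243) and (330,238) down on the camera side of the stub, which stands between them. I'll push slowly 38 mm along -tool x, then back off.

>>> send_rows:
  targets: "-3 0 0 0 195;-6 0 0 0 195;-9 0 0 0 195;-12 0 0 0 195;-13.5 0 0 0 195;-15 0 0 0 195;-16.5 0 0 0 195;-18 0 0 0 195;-19.5 0 0 0 195;-21 0 0 0 195;-22.5 0 0 0 195;-24 0 0 0 195"

```text
time: 4.62
ee_pos: [0.5122, 0.0403, 0.0353]
tcp_rot: [-180.0, -0.0, 130.1]
wrist_force: [-0.9, 0.6, 0.4]
opening: 0.0202
grasp_force: 0.4
```

>>> send_rows:
  targets: "-1.5 0 0 0 195;-3 0 0 0 195;-4.5 0 0 0 195;-6 0 0 0 195;-7.5 0 0 0 195;-9 0 0 0 195;-10.5 0 0 0 195;-12 0 0 0 195;-13 0 0 0 195;-13.5 0 0 0 195;-14 0 0 0 195;-14 0 0 0 195"

```text
time: 6.12
ee_pos: [0.5212, 0.0297, 0.0353]
tcp_rot: [180.0, 0.0, 130.1]
wrist_force: [-0.6, 0.8, -0.1]
opening: 0.0202
grasp_force: 0.3
```

>>> send_rows:
  targets: "1 0 0 0 195;3 0 0 0 195;6 0 0 0 195;10 0 0 0 195;20 0 0 0 195;30 0 0 0 195;40 0 -20 0 195;55 0 -60 0 195;75 0 -100 0 195;115 0 -130 0 195;155 0 -150 0 195;185 0 -150 0 195;185 0 -150 0 195"

```text
time: 7.75
ee_pos: [0.4009, 0.1727, 0.1858]
tcp_rot: [179.9, 0.0, 130.2]
wrist_force: [0.0, -0.3, -0.4]
opening: 0.0204
grasp_force: 0.0
```

Run:
```python
from h import *
o=see("3");b=bot.get_obs();print({k:np.round(b[k],4) for k in("time","ee_pos","tcp_rot","opening","wrist_force")})
f=lambda im,x,y,w,h,s:cv2.resize(im[y:y+h,x:x+w],None,fx=s,fy=s,interpolation=2)
cv2.imwrite("pics/crop3.png",np.hstack([f(o["side"],280,190,66,66,6),f(o["top"],280,155,66,66,6)]))
```

```text
{'time': np.float64(7.85), 'ee_pos': array([0.4019, 0.1715, 0.1853]), 'tcp_rot': array([1.799917e+02, 1.450000e-02, 1.301188e+02]), 'opening': np.float64(0.0197), 'wrist_force': array([-0.1933, -0.4223,  0.1856])}
```

View pics/crop3.png

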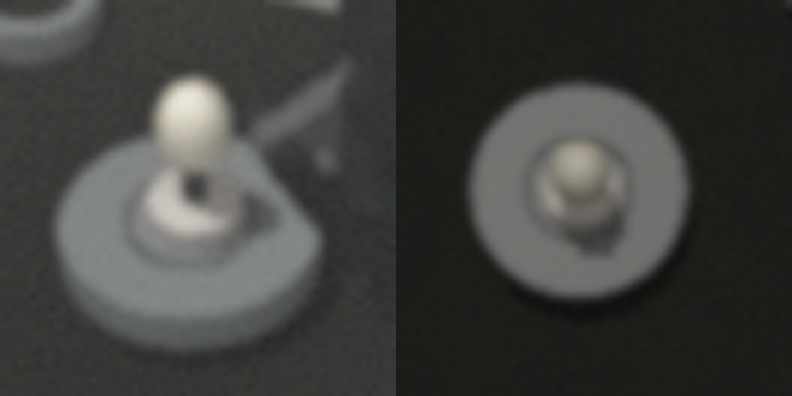

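The crop shows the stub upright inside the ring, with the bulb at side (312,210) and top (310,182). I'll quantify how well it is centred against the projected ring.

Run:
```python
from h import *
t=np.linspace(0,2*np.pi,73)
S=cv2.imread("pics/side3.png");T=cv2.imread("pics/top3.png")
S0=cv2.imread("pics/side0.png");T0=cv2.imread("pics/top0.png")
w=lambda i:i[:,:,2].astype(int)-i[:,:,0]
bs=[blob(w(i)>12,298,195,30,42)[0] for i in(S0,S)];bt=[blob(w(i)>12,294,174,24,24)[0] for i in(T0,T)]
print(bs,bt)
for a,b in zip(bs,bt):
    print(tri(a,b), plane("side",[a],.082),plane("top",[b],.082))
C=np.array([.5405,.006])
def circ(c,r,z):return np.c_[c[0]+r*np.cos(t),c[1]+r*np.sin(t),z+0*t]
for n in("side","top"):
    for nm,r,z in(("disc",.055,.032),("ring",.0265,.032),("foot lo",.02,.035),("foot hi",.02,.044)):
        p=proj(n,circ(C,r,z));print(n,nm,"u %.1f..%.1f v %.1f..%.1f"%(*[f(p[:,0]) for f in(np.min,np.max)],*[f(p[:,1]) for f in(np.min,np.max)]))
```

```text
[(314.9796215429403, 216.18195050946142), (311.45815602836876, 209.90354609929076)] [(303.62068965517244, 188.06896551724137), (309.89296636085624, 182.63914373088681)]
(array([0.52545134, 0.02458712, 0.08235228]), [0.0005341270425316956, 0.0005341270425317791]) [[0.52612627 0.02419173 0.082     ]] [[0.52498169 0.0245244  0.082     ]]
(array([0.54099731, 0.00605385, 0.08247101]), [2.1199968554635872e-05, 2.1199968554487845e-05]) [[0.54114716 0.00556258 0.082     ]] [[0.54111955 0.0060631  0.082     ]]
side disc u 289.9..333.9 v 210.2..240.9
side ring u 301.4..322.5 v 217.6..232.4
side foot lo u 303.9..319.9 v 218.5..229.7
side foot hi u 303.8..319.9 v 215.9..227.1
top disc u 292.2..328.1 v 168.8..204.0
top ring u 301.5..318.8 v 177.8..194.8
top foot lo u 303.6..316.7 v 179.7..192.5
top foot hi u 303.5..316.7 v 179.0..191.9
```

Run:
```python
from h import *
A={n:np.mean([camera(n).astype(float) for _ in range(8)],0) for n in("side","top")}
for n,(x,y,w,h) in(("top",(296,172,28,28)),("side",(296,212,30,26))):
    np.save(f"{n}.npy",A[n]);print(n,"cols",x,"rows",y)
    g=A[n].mean(2)[y:y+h,x:x+w]
    for i,r in enumerate(g):print(y+i," ".join("%3d"%v for v in r))
o=np.hstack([cv2.resize(A["side"][205:240,293:333],None,fx=10,fy=10,interpolation=2),cv2.resize(A["top"][168:203,291:331],None,fx=10,fy=10,interpolation=2)])
cv2.imwrite("pics/crop4.png",np.clip((o-30)*1.3,0,255))
```

```text
top cols 296 rows 172
172  28  32  46  70  93 106 111 113 113 113 113 113 113 113 113 113 113 113 113 113 112 112 108  99  84  65  44  32
173  32  48  73  96 109 113 114 114 114 114 113 113 113 113 113 113 113 113 113 113 112 112 112 110 105  92  70  46
174  48  74  97 109 113 114 114 114 114 114 113 113 113 113 113 113 113 113 112 113 112 112 112 112 111 106  92  70
175  73  97 109 113 114 114 114 114 114 114 113 113 113 113 113 113 113 112 112 113 113 112 112 112 112 111 106  92
176  95 109 113 114 114 114 114 114 113 113 113 112 112 112 112 112 111 112 112 113 112 112 112 112 112 112 111 106
177 109 113 114 114 114 114 114 113 113 112 109 106 106 107 108 107 105 106 109 111 112 112 112 112 112 112 112 111
178 112 114 114 114 114 114 114 113 110 106 101 102 108 113 115 113 105  99 101 105 109 111 112 112 112 112 112 112
179 113 114 114 114 114 114 112 107 101  98 106 121 135 143 143 139 129 113  99  95 100 106 111 112 112 112 112 112
180 114 114 114 114 114 113 108  98  94 104 121 138 150 157 158 153 144 129 110  96  91  97 106 111 112 112 112 112
181 114 114 114 114 114 111 103  9
[... 4835 characters left out ...]
8 114 113 116 117 118 118 118 117 116 114 113 111 113 119 126 130 132 132 131 131 132
234 132 132 132 132 132 132 132 130 128 124 121 118 117 118 118 118 118 118 117 116 120 125 128 131 131 132 132 132 132 132
235 132 132 131 132 132 132 133 131 132 131 130 128 127 128 127 127 127 128 127 127 128 131 131 132 132 131 132 132 132 132
236 131 133 132 132 132 132 133 132 132 133 132 132 132 132 132 132 132 132 132 132 132 132 132 132 131 132 132 131 132 132
237 128 131 132 132 132 132 132 132 132 132 131 132 132 132 132 132 133 132 132 132 132 132 131 132 131 131 132 131 131 128[ WARN:0@15.099] global loadsave.cpp:1063 imwrite_ Unsupported depth image for selected encoder is fallbacked to CV_8U.
```

View pics/crop4.png

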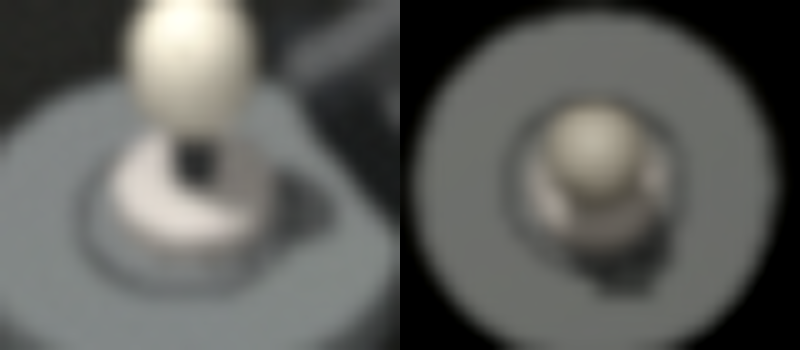

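Against the printed ring, the foot is centred to about 1–2 mm with 6 mm to spare. In the top view the ring spans columns 301.3–318.5 and the foot 303–317.3. Next I'll shut the fingers and go above the button.

>>> send_rows:
  targets: "-30 -19 0 0 255;-65 -41 0 0 255;-105 -66 0 0 255;-145 -92 0 0 255;-185 -117 0 0 255;-225 -142 0 0 255;-265 -168 0 0 255;-305 -193 0 0 255;-345 -219 0 0 255;-385 -244 0 0 255;-425 -269 0 0 255;-460 -291 20 0 255;-479 -304 50 0 255;-479 -304 75 0 255;-479 -304 85 0 255;-479 -304 85 0 255;-479 -304 85 0 255"

```text
time: 10.78
ee_pos: [0.4782, -0.3911, 0.1017]
tcp_rot: [180.0, 0.1, 130.1]
wrist_force: [-0.6, 0.1, 0.1]
opening: -0.0001
grasp_force: 0.0
```

Run:
```python
from h import *
o=see("5");b=bot.get_obs();print({k:np.round(b[k],4) for k in("time","ee_pos","tcp_rot","opening","wrist_force")})
f=lambda im,x,y,w,h,s:cv2.resize(im[y:y+h,x:x+w],None,fx=s,fy=s,interpolation=2)
cv2.imwrite("pics/crop5.png",np.hstack([f(o["side"],310,80,100,100,4),f(o["top"],290,150,100,100,4)]))
print(proj("side",[b["ee_pos"],[.478,-.390,.065]]))
```

```text
{'time': np.float64(10.875), 'ee_pos': array([ 0.4782, -0.3911,  0.1017]), 'tcp_rot': array([1.799810e+02, 1.143000e-01, 1.300715e+02]), 'opening': np.float64(-0.0001), 'wrist_force': array([-0.2121,  0.2659,  0.1378])}
[[371.17943399 127.33486352]
 [370.11623219 137.83322037]]
```

View pics/crop5.png

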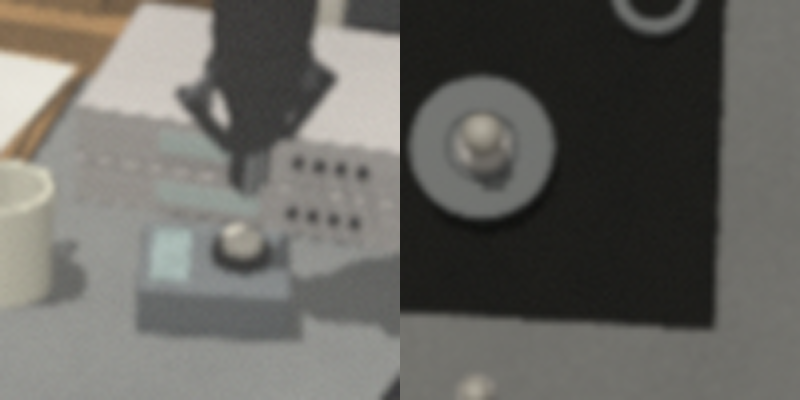

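The shut tips (372,127) are right above the cap (370,140), and the stub is undisturbed. Next I'll press gradually.

>>> send_rows:
  targets: "0 0 10 0 255;0 0 20 0 255;0 0 28 0 255;0 0 32 0 255;0 0 34 0 255;0 0 36 0 255;0 0 37 0 255;0 0 38 0 255;0 0 39 0 255;0 0 39 0 255"

```text
time: 12.12
ee_pos: [0.4777, -0.391, 0.0614]
tcp_rot: [180.0, 0.0, 130.1]
wrist_force: [-2.1, 1.5, 4.9]
opening: -0.0
grasp_force: 2.3
```

>>> send_rows:
  targets: "0 0 1 0 255;0 0 2 0 255;0 0 3 0 255;0 0 3 0 255"

```text
time: 12.62
ee_pos: [0.4778, -0.3911, 0.0608]
tcp_rot: [180.0, 0.1, 130.1]
wrist_force: [-7.9, 6.0, 19.9]
opening: 0.0001
grasp_force: 10.2
```

The force rose from 5 to 20 N while the tip moved only 0.6 mm for 3 mm commanded, so the button is bottomed out. I'll release it and back up.

>>> send_rows:
  targets: "0 0 0 0 255;0 0 -3 0 255;0 0 -7 0 255;0 0 -12 0 255;0 0 -25 0 255;0 0 -45 0 255;0 0 -70 0 255;0 0 -90 0 255;0 0 -100 0 255;0 0 -100 0 255;0 0 -100 0 255"

```text
time: 14.0
ee_pos: [0.4774, -0.3908, 0.1573]
tcp_rot: [-180.0, -0.1, 130.1]
wrist_force: [0.0, -0.1, -0.2]
opening: 0.0002
grasp_force: 0.0
```

Run:
```python
from h import *
o=see("6");b=bot.get_obs();print({k:np.round(b[k],4) for k in("time","ee_pos","wrist_force")})
S,T=o["side"],o["top"];w=lambda i:i[:,:,2].astype(int)-i[:,:,0]
print(tri(blob(w(S)>12,298,195,30,42)[0],blob(w(T)>12,294,174,24,24)[0]))
f=lambda im,x,y,w,h,s:cv2.resize(im[y:y+h,x:x+w],None,fx=s,fy=s,interpolation=2)
cv2.imwrite("pics/crop6.png",np.hstack([f(S,280,120,130,130,3),f(T,200,120,180,130,2.2)[:390] if 0 else cv2.resize(T[120:290,180:350],(390,390))]))
print("btn side",blob(cv2.cvtColor(S,6)>150,362,130,18,20)[:2])
```

```text
{'time': np.float64(14.1), 'ee_pos': array([ 0.4774, -0.3908,  0.1573]), 'wrist_force': array([-0.1195,  0.645 ,  0.6095])}
(array([0.54122735, 0.00592564, 0.08282168]), [8.670567861608102e-05, 8.670567861614326e-05])
btn side ((369.4014336917562, 138.71684587813618), (365, 135, 10, 8))
```

View pics/crop6.png

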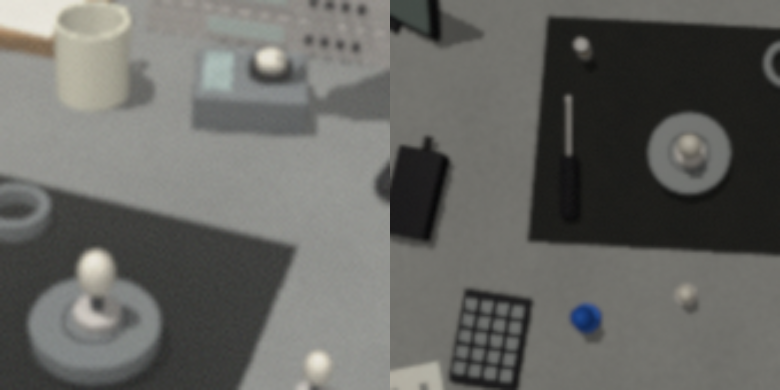

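The last view shows the stub upright in the ring at (0.541, 0.006), the button back up at side (369,139), and the other things where they were. Handing in.

```bash
python3 -c "
from workcell import ticket
print(ticket.job_done())"
```

```text
the job is handed in; nothing more can be done
None
```

I handed the job in at about 14 s: the stub stands upright inside the ring, within about 2 mm of centre by camera. The button was pressed to its stop at about 20 N and came back up, and in the last pictures nothing else looked moved.

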